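Jog the roller shutter with the paddle switch

TASK

Raise the counter's roller shutter a little: on the control box with the flat paddle lever, push the lever well over towards the end of the box that carries the round lamp, hold it there for about a second, then let go so that it springs back upright. Never tip it the other way (that lowers the shutter), and leave the lever with the ball on the other box alone.

Things in the scene. Friction and masses are not known exactly. Their poses are not given: they have to be found in the camera images.
- shutter_box: Grey box fixed on the worktop, 90 (x) x 180 (y) x 55 mm high, flat black paddle lever in its middle. Origin: centre of underside, z up. White round lamp (32 mm across, 21 high) on top, 62 mm towards +y: the push direction. Lever pivot at (0, 0, 55 mm) in a grey rubber boot 54 mm across, 24 high. Paddle 34 mm wide (x), 12 thick (y); upright it spans 93 to 155 mm above the worktop.
- shutter_lever (a joint): Tilt of the paddle lever in rad: 0 upright (spring-centred), positive leaning to the lamp end (+y of its box), stops at +0.6 and -0.6. A light spring (0.5 N m/rad: about 5 N at the stop, pushed 60 mm above the pivot) brings it back upright, without swinging past, when it is let go.
- damper_box: The other control box (hood damper), to be left alone: same housing, lamp, boot, origin and axes, fixed on the worktop, but its lever is a thin rod with a black ball 32 mm across, top 155 mm above the worktop. The boxes stand side by side, either one on the left.
- damper_lever (a joint): Tilt of the ball lever in rad: 0 upright (spring-centred), positive towards its own lamp, stops at +0.6 and -0.6.
Things that resemble listed ones, but are neither listed nor needed, are in the scene too. Leave any pink look-alike of the shutter_box alone.

How it is judged:
On the way:
1. the paddle lever is pushed well over to the lamp end (beyond 0.35 rad, 20 degrees; its stop is at 0.6) and held there for 0.7 s (value of joint shutter_lever above 0.35 rad), for 0.7 s.
At the end, for the whole second after the job is handed in: After the push, the paddle lever has been let go and stands upright again (within 0.1 rad of centre), and the ball lever stands upright too (within 0.1 rad) (value of joint shutter_lever between -0.1 and 0.1 rad and value of joint damper_lever between -0.1 and 0.1 rad); the robot touches nothing.
It fails at once if the paddle lever is tipped away from the lamp (more than 0.2 rad) (value of joint shutter_lever below -0.2 rad).
It fails at once if the ball lever is tipped either way (more than 0.2 rad) (value of joint damper_lever above 0.2 rad or value of joint damper_lever below -0.2 rad).
It also fails if it takes over 32 s, if anything falls off the work surface, if the arm or the gripper's body presses on something with over 40 N, if the wrist force passes 120 N, or if a joint passes its speed limit or range.

ROBOT

A 7-joint arm with a two-finger parallel gripper is mounted at the origin on a cart in front of the work surface, level with it; the furniture and walls round the work are solid. World frame = base frame: x ahead of the robot, y to its left, z up, the work surface at z = 0. Lengths are in m, angles in rad, forces in N, time in s.
With the tool pointing down it reaches from about 0.4 to 0.925 m from the base axis. Payload 5.6 kg.
Tool frame: the origin (TCP) lies midway between the tips of the shut fingers; the grasp point (between the pads) lies 19 mm behind it; y points along the fingers, z is the direction in which the jaws open and shut, and the axes are right-handed (so a half turn about y gives the same grasp; the last joint's range is limited). The gripper opens to 85 mm and grips with 20 to 120 N. Pads are 22 mm wide; open, the fingers measure 114 mm over their backs; the gripper's body (76 mm by 85 mm) begins 54 mm behind the grasp point. The pads swing forward as they close: fully open they stand 13 mm farther back than shut.
Start: joints at [-1.373, 0.468, -0.012, 1.603, 0.006, 1.071, -0.056], TCP at [0.155, 0.631, 0.231] pointing down, gripper open.
Joint ranges: [-2.53, 2.53], [-0.31, 2.02], [-1.57, 1.55], [0.28, 2.44], [-1.29, 4.43], [0.15, 1.84], [-2.92, 2.92]. Speed limits (rad/s): [2.57, 2.57, 3.14, 3.14, 3.14, 3.14, 3.14].

INTERFACE

Orientations are given as a rotation vector (axis times angle).
In Python, from cell import env, imaging gives the robot as it stands. The module is installed in compiled form; this text tells all that it offers.
- The arm moves only by the shell command python3 -m handwheel 'ROWS'. ROWS is JSON, a list of rows, each a list of 3 entries, a list of its own where there are three numbers: the shift along the world's x, y, z in mm, then the turn, a rotation vector about the world's x, y, z in rad, then the gripper's target within -1 to 1 (shut at 1, half-way at 0, fully open at -1). A call has 1 to 12 rows; each row shifts and turns the commanded pose from where the row before left it; what a row does not reach is not made up. A row lasts 1/10 s, in which the tool goes at most 50 mm and 8.59 degrees, less where a joint would pass 70% of its speed; a pose out of reach is approached as far as the arm can. A call is refused whole if a number of a shift passes 50 or a number of a turn 0.15, either way. A call with a gripper value outside its range is refused whole. The fingers move at their own pace and stop on an object; the grip force is fixed at half the most. Time passes only in rows, so rows that do not move let the fingers close. It gives the time, the measured TCP pose, the force and the opening at its end, in the units of the state.
- env.read_state(): the state, without advancing time (a new reading comes with each control period).
- imaging.snapshot(name): name is "scene" or "top"; returns (picture, depth): 400x640x3 uint8, blue, green, red; 400x640 float32, m along the optical axis (not along the pixel's ray), 0 where there is no reading.
- imaging.camera_model(name): a dict with "camera_matrix" (3x3 intrinsics, pixels), "world_from_camera" (4x4, takes a point from camera to world coordinates). Camera axes: x right, y up, looking along -z (the intrinsics and any distortion apply to the point x, -y, -z); pixel columns grow to the right and rows downward; lengths in m; the calibration is good to about 2 mm. A picture is of the moment at which its call begins. camera_model takes no time and is no camera call.
- env.job_done(): hands the job in, once; it reports no verdict.
The state is a dict: "time": time; "joint_pos": joint angles; "qvel": joint speeds; "tau": joint torques, N m; "eef_pos": TCP position; "orientation": TCP orientation; "ft_force": force on the tool from outside, world axes, zero at the start; "ft_torque": the same for the moment, N m; "opening": finger opening in m.
Only numpy, scipy, OpenCV 4.12 (cv2) and the standard library are available. Lean on these libraries where they do the work, as an engineer would, in place of code of your own. Each camera call takes 0.05 s, during which the arm holds its last target. There are 200 camera calls.

## Working session

There is one attempt and no reset: what is moved stays moved. The work goes in short steps, Python scripts to look and compute and a shell command to move; the robot and the scene stay as the last step left them, time stands still between calls to the robot, and variables do not carry over. Pictures are saved under pics/ and viewed, about 8 in all and at most 12, crops included, and the job is handed in when it is done.

```bash
mkdir -p pics; python3 - <<'E'
from cell import env, imaging
import cv2,numpy as np
for n in("scene","top"):
    p,d=imaging.snapshot(n);cv2.imwrite(f"pics/{n}1.png",p);np.save(f"pics/{n}1.npy",d)
    m=imaging.camera_model(n);print(n,np.round(m["camera_matrix"],1).tolist(),np.round(m["world_from_camera"],3).tolist(),[k for k in m])
s=env.read_state();print(s)
E
```

```text
scene [[392.8, 0.0, 314.3], [0.0, 392.8, 203.2], [0.0, 0.0, 1.0]] [[-0.903, 0.189, -0.386, -0.109], [-0.43, -0.355, 0.83, 1.511], [0.02, 0.916, 0.402, 0.677], [0.0, 0.0, 0.0, 1.0]] ['camera_matrix', 'world_from_camera']
top [[392.1, 0.0, 320.5], [0.0, 392.1, 197.1], [0.0, 0.0, 1.0]] [[-0.187, 0.911, -0.368, -0.058], [-0.982, -0.172, 0.073, 0.369], [0.003, 0.375, 0.927, 1.452], [0.0, 0.0, 0.0, 1.0]] ['camera_matrix', 'world_from_camera']
{'time': 0.1, 'joint_pos': array([-1.3729804 ,  0.46830981, -0.01160725,  1.60350531,  0.00600331,
        1.07141233, -0.05623837]), 'qvel': array([-2.13650557e-04,  5.61573040e-05,  1.14947124e-03, -2.70305838e-03,
       -6.12063138e-04, -1.48078222e-03,  2.95003503e-03]), 'tau': array([ 9.62723680e-04, -5.33523810e+01,  2.17515469e-02, -2.51968360e+01,
        1.15571654e-02,  4.22612458e-03, -1.08386848e-05]), 'eef_pos': array([0.15496613, 0.63074992, 0.23043101]), 'orientation': array([-1.56411613,  0.18915325, -0.18903318]), 'ft_force': array([-0.05860968,  0.58078566,  0.34532895]), 'ft_torque': array([-0.03310373,  0.03365589, -0.00449248]), 'opening': 0.0852097223582945}
```

View pics/scene1.png

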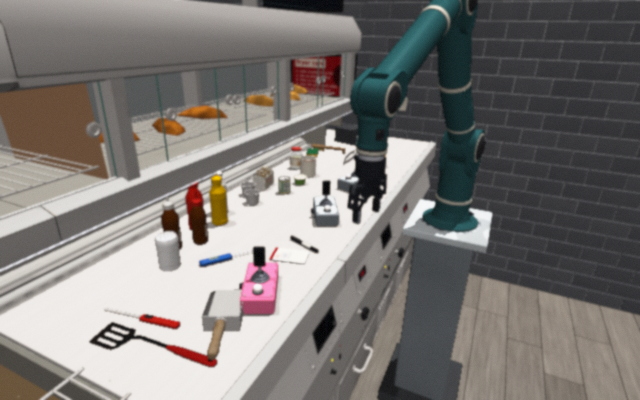

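View pics/top1.png

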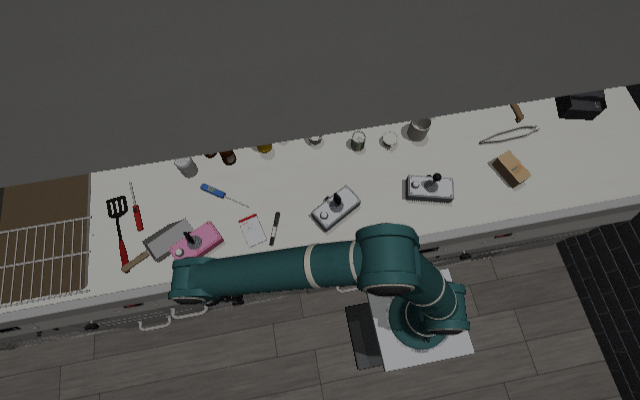

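Candidates in the top view are the grey box at (335,207), the grey box at (430,187) with what looks like a ball, and the pink look-alike at (195,243), which I leave alone. I'll check the two grey ones in one crop and measure them.

```bash
cat > h.py <<'E'
import numpy as np,cv2
from cell import imaging
def cloud(n,d):
    m=imaging.camera_model(n);K=m["camera_matrix"];T=np.array(m["world_from_camera"])
    v,u=np.mgrid[0:400,0:640]
    c=np.stack([(u-K[0][2])/K[0][0]*d,-(v-K[1][2])/K[1][1]*d,-d],-1)
    return c@T[:3,:3].T+T[:3,3]
E
python3 - <<'E'
from h import *
p=cv2.imread("pics/top1.png");d=np.load("pics/top1.npy");P=cloud("top",d)
q=cv2.imread("pics/scene1.png")
a=cv2.resize(p[160:240,295:465],None,fx=4.5,fy=4.5,interpolation=cv2.INTER_CUBIC)
b=cv2.resize(q[165:235,290:400],None,fx=3.2,fy=3.2,interpolation=cv2.INTER_CUBIC)
o=np.zeros((a.shape[0]+b.shape[0],765,3),np.uint8);o[:a.shape[0],:a.shape[1]]=a;o[a.shape[0]:,:b.shape[1]]=b
cv2.imwrite("pics/crop1.png",o)
for nm,(u0,u1,v0,v1) in dict(A=(300,370,175,240),B=(395,465,165,215)).items():
    R=P[v0:v1,u0:u1].reshape(-1,3);z=R[:,2]
    t=R[(z>.045)&(z<.063)];r=cv2.minAreaRect((t[:,:2]*1000).astype(np.float32))
    print(nm,len(t),r,cv2.boxPoints(r).round().tolist(),t.mean(0).round(3))
    for lo,hi in((.066,.08),(.085,.12),(.12,.17)):
        k=R[(z>lo)&(z<hi)];print(lo,len(k),k.mean(0).round(3),k.min(0).round(3),k.max(0).round(3))
    print("table",np.median(z[z<.02]))
E
```

```text
A 846 ((449.30548095703125, 208.4722900390625), (91.76673889160156, 180.27066040039062), 28.596521377563477) [[366.0, 266.0], [452.0, 107.0], [533.0, 151.0], [446.0, 310.0]] [0.445 0.207 0.055]
0.066 83 [0.434 0.233 0.073] [0.407 0.187 0.066] [0.469 0.272 0.08 ]
0.085 18 [0.444 0.21  0.106] [0.434 0.197 0.091] [0.46  0.22  0.117]
0.12 51 [0.445 0.209 0.145] [0.433 0.199 0.12 ] [0.462 0.22  0.162]
table 0.0005972132666151042
B 813 ((460.5860290527344, -168.60491943359375), (181.24822998046875, 92.91341400146484), 74.27528381347656) [[391.0, -243.0], [481.0, -268.0], [530.0, -94.0], [440.0, -69.0]] [ 0.455 -0.168  0.055]
0.066 97 [ 0.464 -0.147  0.072] [ 0.44  -0.19   0.066] [ 0.489 -0.097  0.079]
0.085 11 [ 0.459 -0.167  0.098] [ 0.456 -0.173  0.085] [ 0.464 -0.164  0.106]
0.12 61 [ 0.458 -0.166  0.149] [ 0.444 -0.185  0.123] [ 0.475 -0.153  0.16 ]
table 0.0005092724621728051
```

View pics/crop1.png

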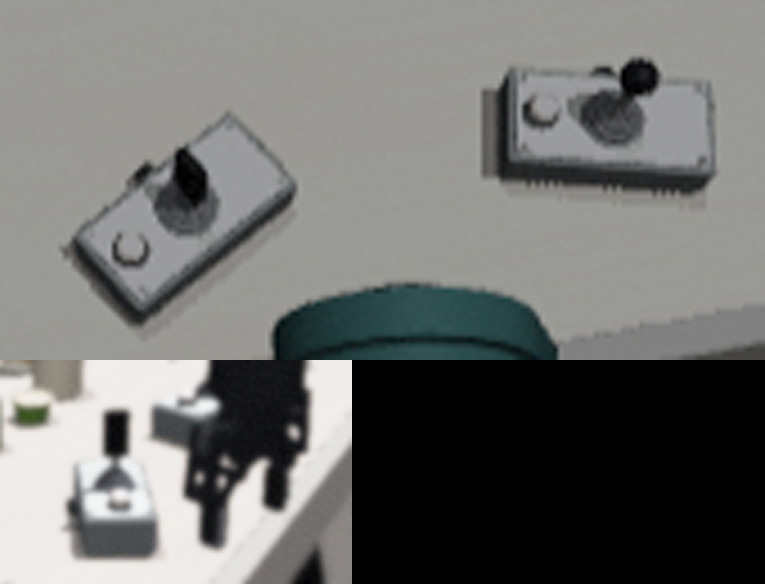

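The crop shows A, the left grey box (top 337,207), with the flat paddle and its lamp at lower left (324,215). B (430,187) has the ball. So A is the shutter_box: centre (0.449, 0.2085), lamp direction (-0.476, 0.880). The plan is to shut the fingers, go to the far side of the paddle from the lamp, drop to z≈0.115 and push.

```bash
python3 - <<'E'
from h import *
from cell import env
from scipy.spatial.transform import Rotation as R
s=env.read_state();M=R.from_rotvec(s["orientation"]).as_matrix();print(M.round(3))
for n in(0,2):print(np.degrees(np.arctan2(M[1,n],M[0,n])))
P=cloud("top",np.load("pics/top1.npy"));print("lamp",P[215,324],P[213:218,322:327].reshape(-1,3).mean(0))
d=np.array([-.476,.880]);o=np.array([.449,.2085])
print("lamp expected",o+.062*d,"start(-60mm)",o-.06*d, "push ang",np.degrees(np.arctan2(d[1],d[0])))
E
```

```text
[[ 0.971 -0.     0.238]
 [-0.238 -0.002  0.971]
 [ 0.    -1.    -0.002]]
-13.797583401761367
76.20240596351543
lamp [0.41461372 0.26137917 0.0784668 ] [0.41605174 0.26104804 0.07427871]
lamp expected [0.419488 0.26306 ] start(-60mm) [0.47756 0.1557 ] push ang 118.40935852156167
```

```bash
python3 -m handwheel '[[[0,0,20],[0,0,0],1],[[20,-30,0],[0,0,0],1],[[25,-36,0],[0,0,0.12],1],[[25,-36,0],[0,0,0.12],1],[[25,-36,0],[0,0,0],1],[[25,-36,0],[0,0,0],1]]'
```

```text
time: 0.7
eef_pos: [0.2758, 0.4554, 0.2509]
orientation: [-1.571, 0.001, -0.0]
ft_force: [0.9, -0.6, -1.5]
opening: 0.0003
```

```bash
python3 -m handwheel '[[[25,-37,0],[0,0,0.124],1],[[25,-37,0],[0,0,0.124],1],[[25,-37,0],[0,0,0.124],1],[[25,-37,0],[0,0,0.124],1],[[25,-37,0],[0,0,0],1],[[25,-38,0],[0,0,0],1],[[25,-38,0],[0,0,0],1],[[27,-39,0],[0,0,0],1],[[0,0,0],[0,0,0],1]]'
python3 - <<'E'
from h import *
from cell import env
p,d=imaging.snapshot("scene");t,e=imaging.snapshot("top")
print(env.read_state()["eef_pos"],env.read_state()["orientation"])
a=cv2.resize(p[100:250,250:450],(600,450));cv2.imwrite("pics/a2.png",a)
E
```

```text
time: 1.6
eef_pos: [0.4801, 0.1507, 0.2513]
orientation: [-1.54, -0.381, 0.379]
ft_force: [-0.0, 0.9, -0.6]
opening: 0.0003
[0.47717285 0.15618058 0.25092159] [-1.53617775 -0.38519199  0.38651565]
```

View pics/a2.png

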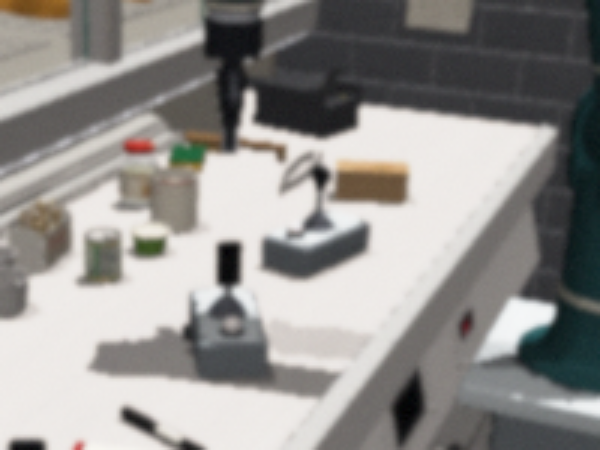

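The shut fingers stand in line behind the paddle (crop 230,150, with the paddle at 230,262). The way is clear, so I descend.

```bash
python3 -m handwheel '[[[0,0,-40],[0,0,0],1],[[0,0,-40],[0,0,0],1],[[0,0,-36],[0,0,0],1],[[0,0,-20],[0,0,0],1],[[0,0,0],[0,0,0],1],[[0,0,0],[0,0,0],1]]'; python3 -m handwheel '[[[-5,9,0],[0,0,0],1],[[-5,9,0],[0,0,0],1],[[-5,9,0],[0,0,0],1],[[-5,9,0],[0,0,0],1],[[-5,9,0],[0,0,0],1],[[-5,9,0],[0,0,0],1],[[0,0,0],[0,0,0],1]]'
```

```text
time: 2.3
eef_pos: [0.4767, 0.1584, 0.1155]
orientation: [-1.535, -0.389, 0.39]
ft_force: [0.6, -0.4, 0.7]
opening: 0.0001
time: 3.0
eef_pos: [0.4463, 0.2125, 0.1153]
orientation: [-1.535, -0.39, 0.39]
ft_force: [1.3, -1.8, 2.4]
opening: 0.0002
```

```bash
python3 -m handwheel '[[[-2,4,0],[0,0,0],1],[[-2,3,0],[0,0,0],1],[[0,0,0],[0,0,0],1],[[0,0,0],[0,0,0],1]]'
python3 - <<'E'
from h import *
from cell import env
p,d=imaging.snapshot("scene");t,e=imaging.snapshot("top")
s=env.read_state();print(s["eef_pos"],s["ft_force"])
a=cv2.resize(p[120:240,270:380],(440,480));b=cv2.resize(t[160:240,300:370],(350,400))
o=np.zeros((480,790,3),np.uint8);o[:,:440]=a;o[:400,440:]=b;cv2.imwrite("pics/a3.png",o)
dd=np.array([-.476,.88]);P=cloud("scene",d);R=P.reshape(-1,3)
r=R[:,:2]-[.449,.2085];s_=r@dd;x=r@[.88,.476]
m=(abs(x)<.02)&(abs(s_)<.1)&(R[:,2]>.085)&(R[:,2]<.17)
for z in np.arange(.085,.165,.01):
    k=m&(abs(R[:,2]-z)<.005);print(round(z,3),k.sum(),s_[k].max().round(4) if k.any() else "", np.median(s_[k]).round(4) if k.any() else "")
E
```

```text
time: 3.4
eef_pos: [0.4431, 0.2179, 0.1152]
orientation: [-1.536, -0.388, 0.388]
ft_force: [1.9, -1.4, -0.0]
opening: -0.0002
[0.44309752 0.21782701 0.1152458 ] [ 0.61569237 -2.0748294   0.13232311]
0.085 8 0.0269 0.0217
0.095 16 0.0314 0.026
0.105 18 0.034 0.0313
0.115 15 0.039 0.0338
0.125 15 0.0439 0.0369
0.135 22 0.0488 0.0428
0.145 33 0.0514 0.0398
0.155 6 0.0287 0.0237
```

View pics/a3.png

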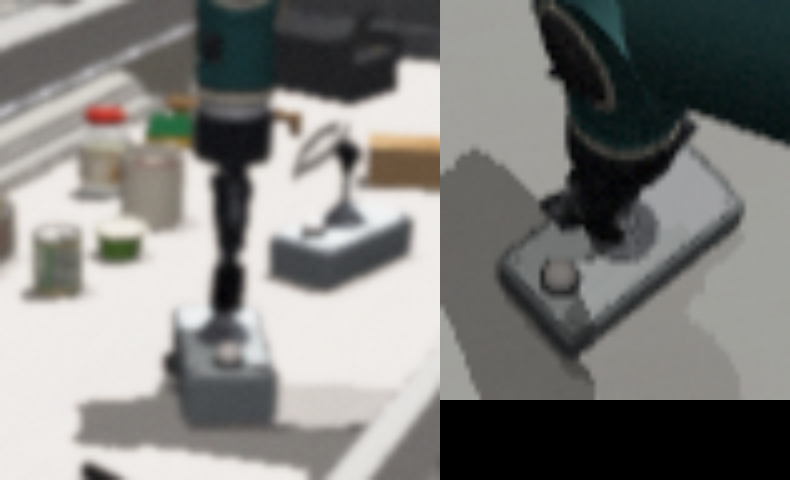

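The lever leans to the lamp side at about 0.40–0.45 rad by depth, so I push 5 mm more for margin and hold for just over a second.

```bash
python3 -m handwheel '[[[-2,4,0],[0,0,0],1],[[0,0,0],[0,0,0],1],[[0,0,0],[0,0,0],1],[[0,0,0],[0,0,0],1],[[0,0,0],[0,0,0],1],[[0,0,0],[0,0,0],1],[[0,0,0],[0,0,0],1],[[0,0,0],[0,0,0],1],[[0,0,0],[0,0,0],1],[[0,0,0],[0,0,0],1],[[0,0,0],[0,0,0],1],[[0,0,0],[0,0,0],1]]'
python3 - <<'E'
from h import *
p,d=imaging.snapshot("scene")
dd=np.array([-.476,.88]);R=cloud("scene",d).reshape(-1,3)
r=R[:,:2]-[.449,.2085];s_=r@dd;x=r@[.88,.476]
for z in np.arange(.085,.15,.01):
    k=(abs(x)<.02)&(abs(s_)<.1)&(abs(R[:,2]-z)<.005);print(round(z,3),k.sum(),s_[k].max().round(4),np.median(s_[k]).round(4))
E
```

```text
time: 4.7
eef_pos: [0.441, 0.2223, 0.1153]
orientation: [-1.536, -0.388, 0.388]
ft_force: [1.7, -2.6, 1.3]
opening: -0.0002
0.085 7 0.0242 0.022
0.095 16 0.0368 0.0272
0.105 18 0.0404 0.0347
0.115 16 0.0432 0.0373
0.125 17 0.05 0.0437
0.135 20 0.0543 0.049
0.145 31 0.0581 0.04
```

The slope now gives about 0.5 rad, held for over 1 s. I back off along the box axis and then lift.

```bash
python3 -m handwheel '[[[5,-9,0],[0,0,0],1],[[5,-9,0],[0,0,0],1],[[5,-9,0],[0,0,0],1],[[6,-11,0],[0,0,0],1],[[7,-13,0],[0,0,0],1],[[7,-13,0],[0,0,0],1],[[6,-11,0],[0,0,0],1],[[0,0,0],[0,0,0],1],[[0,0,40],[0,0,0],1],[[0,0,40],[0,0,0],1],[[0,0,40],[0,0,0],1],[[0,0,30],[0,0,0],1]]'; python3 -m handwheel '[[[0,0,0],[0,0,0],1],[[0,0,0],[0,0,0],1],[[0,0,0],[0,0,0],1],[[0,0,0],[0,0,0],1],[[0,0,0],[0,0,0],1]]'
python3 - <<'E'
from h import *
p,d=imaging.snapshot("scene")
cv2.imwrite("pics/a4.png",cv2.resize(p[100:250,250:450],(600,450)))
R=cloud("scene",d).reshape(-1,3)
for nm,o,dd in(("paddle",[.449,.2085],[-.476,.88]),("ball",[.4606,-.1686],[.27,.963])):
  dd=np.array(dd);r=R[:,:2]-o;s_=r@dd;x=r@[dd[1],-dd[0]]
  for z in np.arange(.095,.155,.01):
    k=(abs(x)<.025)&(abs(s_)<.1)&(abs(R[:,2]-z)<.005);print(nm,round(z,3),k.sum(),np.median(s_[k]).round(4))
E
```

```text
time: 5.95
eef_pos: [0.4822, 0.1479, 0.2678]
orientation: [-1.535, -0.39, 0.387]
ft_force: [0.6, 0.3, 0.5]
opening: 0.0004
time: 6.45
eef_pos: [0.4815, 0.1471, 0.2642]
orientation: [-1.536, -0.387, 0.39]
ft_force: [-0.5, -0.7, -0.8]
opening: 0.0002
paddle 0.095 14 0.0061
paddle 0.105 24 0.0067
paddle 0.115 21 0.006
paddle 0.125 19 0.0062
paddle 0.135 22 0.0072
paddle 0.145 24 0.0067
ball 0.095 4 0.005
ball 0.105 5 0.0024
ball 0.115 4 0.005
ball 0.125 8 0.0065
ball 0.135 12 0.01
ball 0.145 16 0.0083
```

View pics/a4.png

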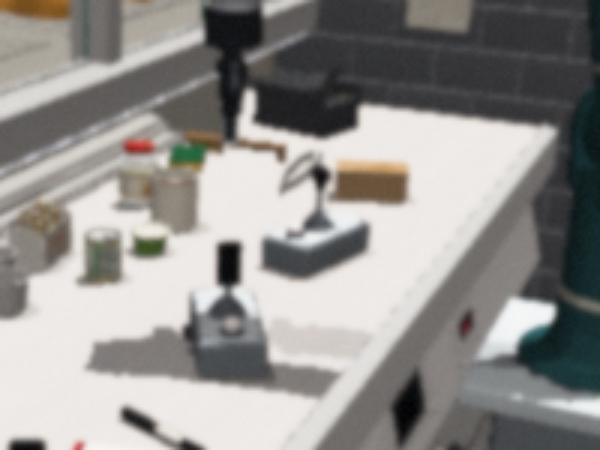

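The paddle stands upright: its front face is at a constant +6 mm all the way up (crop 230,262). The ball lever (320,175) hasn't moved, and the gripper is clear above.

```bash
python3 -c "
from cell import env
print(env.job_done())"
```

```text
the job is handed in; nothing more can be done
None
```

I pushed the paddle lever on the left grey box towards its lamp, held it there, and let it spring back upright. The job was handed in at about 6.5 s of the 32 s allowed.

- **Push:** With the fingers shut, the depth readings put the lever at about 0.40–0.45 rad at first and about 0.5 rad after 5 mm more. It stayed above 0.35 rad for about 1.5 s. Push forces read only about 2–3 N.
- **Release:** After I backed off, the paddle's front face measured a constant 6 mm from the box centre over its whole height, so it is upright.
- **Ball lever and contact:** The ball lever looks unmoved in the last picture and was never approached. The gripper is more than 10 cm above the boxes with the wrist force near zero.

No check failed. The force readings scatter by about 1 N and came out a little below what the spring should give (about 4 N), so I judged the tilt from depth instead. The hand-in itself reports no verdict.

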